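Push the row of carriers home on the inspection rail and close the keeper

ROBOT

A 6-joint arm with a two-finger parallel gripper is mounted at the origin on the work surface. World frame = base frame: x ahead of the robot, y to its left, z up, the work surface at z = 0. Lengths are in mm, angles in rad, forces in N, time in s.
With the tool pointing down it reaches from about 300 to 775 mm from the base axis. Payload 14.6 kg.
Tool frame: the origin (TCP) lies at the very end of the fingers, on their centre line; the grasp point (between the pads) lies robot.grip_depth behind it (robot.grip_depth is the distance from the TCP to the grasp point, in mm); z points along the fingers, y is the direction in which the jaws open and shut (so a half turn about z gives the same grasp; the last joint's range is limited). The gripper opens to 94 mm and grips with 3 to 60 N. Pads are 16 mm wide; open, the fingers measure 119 mm over their backs; the gripper's body (75 mm by 177 mm) begins 78 mm behind the grasp point.
Start: joints at [1.242, 0.3, 1.521, -0, 1.321, -0.067], TCP at [142.349, 531.25, 205.446] pointing down, gripper open.
Joint ranges: [-3.03, 3.03], [-0.79, 2.21], [0.23, 2.52], [-1.04, 4.18], [0, 3.07], [-2.55, 2.55]. Speed limits (rad/s): [2.22, 2.22, 2.57, 3.14, 3.14, 3.14].

INTERFACE

Orientations are given as a unit quaternion [w, x, y, z].
In Python, from plant import robot gives the robot as it stands.
- The arm moves only by the tool move_arm, never from a script. Its argument "deltas" is a list of rows, each a list of 7 numbers: the shift along the tool's x, y, z in cm, then the turn, a rotation vector about the tool's x, y, z in rad, then the opening, from 0 (shut) to 1 (fully open). In form: [[x, y, z, rx, ry, rz, hand], ...]. A call has 1 to 10 rows; each row is the pose to reach, as a shift and turn from the pose commanded when the call began, along the tool's axes at that moment; what a row does not reach only later rows make up. A row lasts 1/8 s, in which the tool goes at most 62.5 mm and 10.7 degrees, less where a joint would pass 70% of its speed; a pose out of reach is approached as far as the arm can. A call with a gripper value outside its range is refused whole. The fingers move at their own pace and stop on an object; "grip_force" is the grip in N (left out, the last holds). Time passes only in rows, so rows that repeat a pose let the fingers close. It gives the time, the measured TCP pose, the force and the opening at its end, in the units of the state.
- robot.observe(): the state, without advancing time (a new reading comes with each control period).
- robot.snapshot(name): name is "side" or "top"; returns a dict with "image" (384x512x3 uint8, red, green, blue), "depth" (384x512 float32, mm along the optical axis (not along the pixel's ray), 0 where there is no reading), "fovy" (degrees; the focal length in pixels is half the picture's height over the tangent of half this angle, whatever the lens; pixels are square), "cx", "cy" (the principal point, pixels), "R" (3x3) and "t" (3): a world point X has camera coordinates R X + t. Camera axes: x right, y down, z forward; pixel columns grow to the right and rows downward; lengths in mm; the calibration is good to about 2 mm. A picture is of the moment at which its call begins.
- robot.job_done(): hands the job in, once; it reports no verdict.
Trained networks look in the newest picture that a camera, given by its name, has taken for a name from the list of things; names that differ only in an ending like _2 or _b are one class to them, and where a whole thing is asked for, a point or a joint stands for the part that bears it (a point fixed in the world has none). Each returns a list of dicts, best first, with "conf" (0 to 1); they miss things now and then, are a little off and sometimes report something else, mostly with a low value. They report only what shows in the picture. A call takes as long as a camera call. They do not tell look-alikes from the thing itself.
- robot.trace(thing, camera): "region" (384x512 bool, what is visible of it) and "box" ([left, top, right, bottom] in pixels, round what is visible of it).
- robot.pinpoint(thing, camera): "point" ([row, column] in pixels: a listed point, or the origin of a listed thing).
The state is a dict: "time_s": time; "joint_pos": joint angles; "joint_vel": joint speeds; "joint_torque": joint torques, N m; "eef_pos": TCP position; "eef_rot": TCP orientation; "force": force on the tool from outside, world axes, zero at the start; "wrist_torque": the same for the moment, N m; "width": finger opening in mm.
Only numpy, scipy, OpenCV 4.12 (cv2) and the standard library are available. Lean on these libraries where they do the work, as an engineer would, in place of code of your own. Each camera call takes 0.05 s, during which the arm holds its last target.

TASK

The five part carriers on the inspection rail stand short of its end stop; get the row ready for the microscope to be swung over it. With the fingertips, gently push the whole row along the rail from its tail until it is fully home against the stop, then swing the keeper, the pivoted bar with a thumb pin beside the rail, fully across the rail behind the last carrier so the row cannot creep back. Only push: do not pinch or lift the carriers, and leave the eyepiece, jar and tweezers alone.

Things in the scene. Friction and masses are not known exactly. Their poses are not given: they have to be found in the camera images.
- rail: Inspection rail fixed to the bench: dark base plate 352 x 108 x 12 mm, two guide strips (10 mm wide, tops 20 mm above the bench) forming an open-topped channel 37 mm wide. x: along the channel to the end stop; y: left when facing the stop. Origin: bench level, on the channel's centre line, 150 mm before the stop's face. Channel floor 12 mm above the bench, from x = -175 mm (open end) to the stop at +150 mm.
- stop_face (a point): The middle of the end stop's face, at the height of the channel floor (12 mm above the bench). The stop is a steel block 60 mm wide whose top is 34 mm above the bench, closing the rail's +x end.
- carrier1: First of the row, nearest the stop: aluminium block 38 mm long x 34 wide x 28 tall with a small round steel part on top, 56 to 112 g, loose in the 37 mm channel. Origin: centre of its underside; x axis along the rail. The five stand touching in one row, 1 to 5, starting 50 to 110 mm short of the stop; home, the row reaches from the stop back to rail x = -40 mm.
- carrier2: Second of the row: the same kind of carrier.
- carrier3: Third of the row: the same kind of carrier.
- carrier4: Fourth of the row: the same kind of carrier.
- carrier5: Fifth and last of the row, its tail: the same kind of carrier.
- keeper_pivot (a point): The fixed upright axis on which the keeper turns, at rail x = -47 mm, y = -42 mm, 25 mm above the bench.
- keeper_pin (a point): Middle of the upright round thumb pin (12 mm diameter, 20 mm tall, from 29.5 to 49.5 mm above the bench) on the keeper, 58 mm from the pivot axis; it moves with the keeper.
- keeper (a joint): Keeper angle (rad): a flat steel bar 10 mm wide, 66 mm long from its pivot, 21.5 to 29.5 mm above the bench. 0: open, pointing back (rail -x) and 0.5 rad outwards from the channel; 0.5: parallel to the rail; 2.07: closed at its limit, square across the channel, leading edge at rail x = -42 mm. Grows clockwise seen from above. Light friction (0.6 N at the pin); stays where left. Starts at 0 to 0.5.
- eyepiece: Bystander: spare black microscope eyepiece standing upright, 39 mm widest diameter, 50 mm tall. Origin: centre of its underside.
- jar: Bystander: small clear jar with a white cap, 44 mm diameter, 52 mm tall. Origin: centre of its underside.
- tweezers: Bystander: steel tweezers lying on the bench, 120 mm long along x, 9 mm high. Origin: at the middle of their length, at bench level.
There are look-alikes about, which are no part of the job. What is shaped like the carrier5 but blue is not meant.

How it is judged:
By the outcome, as a careful person would: the job done as asked, in the order asked, and still so for the second after the job is handed in, with the robot touching nothing.
It also fails if it takes over 48 s, if anything falls off the work surface, if the arm or the gripper's body presses on something with over 40 N, if the wrist force passes 120 N, or if a joint passes its speed limit or range.

## Working session

There is one attempt and no reset: what is moved stays moved. The work goes in short steps, Python scripts to look and compute and a tool call to move; the robot and the scene stay as the last step left them, time stands still between calls to the robot, and variables do not carry over. Pictures are saved under pics/ and viewed, and the job is handed in when it is done.

Besides the shell and the picture viewer there is one more tool, called after "Emit:" as name(argument=value, ...) on one line, values as JSON. move_arm: Moves the arm, as the interface text tells. Its arguments: {"type":"object","properties":{"deltas":{"type":"array","items":{"type":"array","items":{"type":"number"}}},"grip_force":{"type":"number"}},"required":["deltas"]}

```bash
mkdir -p pics; cat > h.py <<'E'
import numpy as np, cv2
from plant import robot
def snap(n,f):
    s=robot.snapshot(n); cv2.imwrite('pics/'+f,s['image'][:,:,::-1]); return s
def ray(s,row,col,z):
    H=s['image'].shape[0]; f=H/2/np.tan(np.radians(s['fovy'])/2)
    d=np.array([(col-s['cx'])/f,(row-s['cy'])/f,1.]); R=np.array(s['R']);t=np.array(s['t'])
    o=-R.T@t; w=R.T@d; return o+w*(z-o[2])/w[2]
def dep(s,row,col):
    H=s['image'].shape[0]; f=H/2/np.tan(np.radians(s['fovy'])/2)
    Z=s['depth'][int(round(row)),int(round(col))]
    return np.array(s['R']).T@(Z*np.array([(col-s['cx'])/f,(row-s['cy'])/f,1.])-np.array(s['t']))
def proj(s,X):
    H=s['image'].shape[0]; f=H/2/np.tan(np.radians(s['fovy'])/2)
    c=np.array(s['R'])@np.array(X)+np.array(s['t']); return s['cy']+f*c[1]/c[2], s['cx']+f*c[0]/c[2]
E
python3 - <<'E'
from h import *
for n in ('top','side'):
    s=snap(n,n+'1.png')
    for k in ['rail','stop_face','carrier1','carrier5','keeper_pivot','keeper_pin','keeper','eyepiece','jar','tweezers']:
        try:
            for r in robot.pinpoint(k,n)[:6]:
                p=r['point']; print(n,k,round(r['conf'],2),np.round(p,1),dep(s,*p).round(0))
        except Exception as e: print(k,e)
print(robot.observe())
E
```

```text
top rail 0.88 [193.4 231.9] [551.  37.  41.]
top stop_face 0.78 [174.3 299.9] [596. -99.  11.]
top carrier1 0.93 [188.  249.9] [562.   3.  45.]
top carrier1 0.9 [184.9 268.4] [569. -33.  42.]
top carrier1 0.84 [281.2 204.9] [381.  83.  32.]
top carrier1 0.73 [201.4 195. ] [533. 107.  41.]
top carrier1 0.73 [272.2 158.4] [396. 173.  31.]
top carrier1 0.65 [187.7 231.4] [561.  38.  41.]
top carrier5 0.93 [188.  249.9] [562.   3.  45.]
top carrier5 0.9 [184.9 268.4] [569. -33.  42.]
top carrier5 0.84 [281.2 204.9] [381.  83.  32.]
top carrier5 0.73 [201.4 195. ] [533. 107.  41.]
top carrier5 0.73 [272.2 158.4] [396. 173.  31.]
top carrier5 0.65 [187.7 231.4] [561.  38.  41.]
top keeper_pivot 0.66 [217.9 211.8] [502.  74.  34.]
top keeper_pin 0.63 [230.8 292.7] [482. -81.  51.]
top keeper_pin 0.57 [232.4 183.4] [473. 126.  50.]
keeper it knows: carrier, eyepiece, jar, keeper_pin, keeper_pivot, rail, stop_face, tweezers
top eyepiece 0.58 [129.8 171.6] [670. 157.  45.]
top jar 0.58 [228.4 292.4] [486. -81.  51.]
top tweezers 0.72 [134.8 240.2] [673.  25.  10.]
side rail 0.86 [240.  250.8] 
[... 1046 characters left out ...]
 [675.  34.   0.]
{'time_s': 1.0, 'joint_pos': array([ 1.24240787e+00,  2.99879281e-01,  1.52100761e+00, -4.10441039e-05,
        1.32069622e+00, -6.66032106e-02]), 'joint_vel': array([-0.00027936,  0.00050186,  0.00061523,  0.00034925, -0.00024028,
       -0.00023176]), 'joint_torque': array([ 2.97724437e-04, -5.31650627e+01, -3.52928889e+01,  7.08701718e-02,
        2.10841623e-02,  2.08666705e-05]), 'eef_pos': array([142.35392423, 531.245486  , 205.45372788]), 'eef_rot': array([2.04326618e-05, 1.30514145e-01, 9.91446447e-01, 7.74073722e-07]), 'force': array([ 0.05252445, -0.99857748, -0.27710551]), 'wrist_torque': array([-0.00472356,  0.03156486, -0.06419602]), 'width': 94.16281996985036}
```

```bash
python3 - <<'E'
import cv2
a=cv2.imread('pics/top1.png');cv2.imwrite('pics/top1c.png',cv2.resize(a[90:300,120:350],None,fx=3,fy=2.8)[:, :800][:600])
a=cv2.imread('pics/side1.png');cv2.imwrite('pics/side1c.png',cv2.resize(a[140:384,120:420],None,fx=2.4,fy=2.4))
E
```

```text
(no output)
```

View pics/top1c.png

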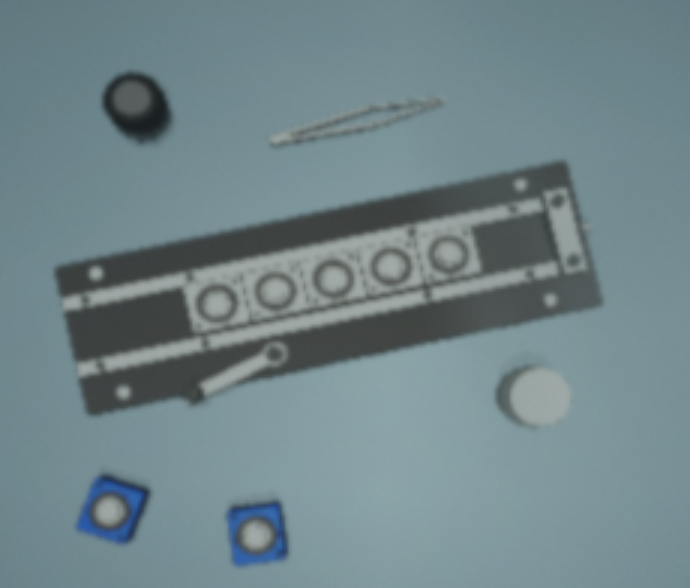

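View pics/side1c.png

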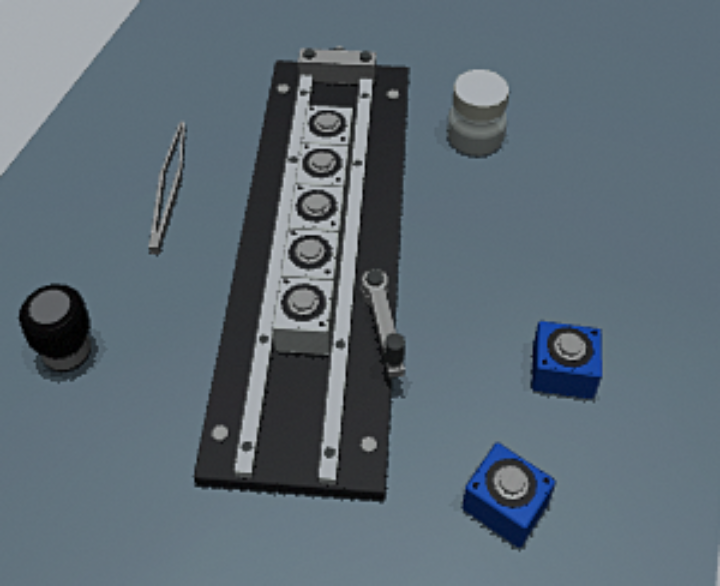

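The carriers meant are the five aluminium ones in the channel. The tail is at top-crop (185,300) and the stop at (565,230). The two blue blocks at (112,510) and (257,533) are look-alikes. The keeper lies beside the channel, with its pivot at (275,352) and its pin at (195,395). Next I'll fit the rail pose.

```bash
cat > fit.py <<'E'
from h import *
def cloud(s):
    H,W=s['depth'].shape; f=H/2/np.tan(np.radians(s['fovy'])/2)
    c,r=np.meshgrid(np.arange(W),np.arange(H)); Z=s['depth']
    P=np.stack([(c-s['cx'])/f*Z,(r-s['cy'])/f*Z,Z],-1)-np.array(s['t'])
    return P@np.array(s['R'])
E
python3 - <<'E'
from fit import *
import pickle
for n in ('top','side'):
    s=robot.snapshot(n); P=cloud(s); pickle.dump((s,P),open(n+'.pkl','wb'))
    g=s['image'].astype(int).sum(-1)
    m=(s['depth']>0)&(P[...,0]>420)&(P[...,0]<660)&(P[...,1]>-160)&(P[...,1]<240)
    pl=m&(P[...,2]>7)&(P[...,2]<24)
    lab=cv2.connectedComponentsWithStats(pl.astype(np.uint8))
    i=1+np.argmax(lab[2][1:,4]); q=P[lab[1]==i][:,:2].astype(np.float32)
    rect=cv2.minAreaRect(q); print(n,len(q),rect,cv2.boxPoints(rect).round(0).tolist())
    # plate region by trace
    tr=robot.trace('rail',n)[0]; q=P[tr['region']&(P[...,2]>6)][:,:2].astype(np.float32)
    print(tr['conf'],cv2.minAreaRect(q))
    car=[dep(s,*r['point']) for r in robot.pinpoint('carrier1',n) ]
    car=np.array(car); print(car.round(1))
    b=P[m&(P[...,2]<4)&(P[...,2]>-4)]; print('bench z',np.median(b[:,2]))
E
```

```text
top 7179 ((557.0337524414062, 41.87577819824219), (108.3296890258789, 352.7691345214844), 14.631367683410645) [[460.0, 199.0], [549.0, -142.0], [654.0, -115.0], [565.0, 226.0]]
0.94 ((547.4169311523438, 38.61799621582031), (128.10116577148438, 353.6214294433594), 14.75766372680664)
[[535.6 107.1  39.7]
 [383.2  81.1  30.8]
 [571.8 -35.3  41.6]
 [394.3 173.   28.8]
 [557.7  40.6  44.1]
 [551.3  75.7  41.9]
 [563.    3.5  41.2]
 [661.1 167.6  40.3]]
bench z -0.022476509320714395
side 9510 ((554.802734375, 41.77879333496094), (108.11945343017578, 353.65167236328125), 14.774288177490234) [[457.0, 199.0], [548.0, -143.0], [652.0, -115.0], [562.0, 227.0]]
0.89 ((521.1737670898438, 156.1190643310547), (114.06059265136719, 591.8839721679688), 14.794785499572754)
[[378.9 100.5  27.7]
 [529.2 126.1  38.3]
 [554.9  26.8  38.4]
 [543.   93.8  37.3]
 [569.2  -7.2  40.4]
 [548.6  59.   39.5]
 [395.6 187.1  29.8]
 [476.8 124.7  49.2]]
bench z -0.1570076801653097
```

```bash
cat >> fit.py <<'E'
A=np.radians(14.7); U=np.array([np.sin(A),-np.cos(A)]); V=np.array([np.cos(A),np.sin(A)])
O=np.array([555.9,41.8])-U
def torail(p): d=np.asarray(p)[...,:2]-O; return np.stack([d@U,d@V],-1)
def toworld(x,y): return O+U*x+V*y
E
python3 - <<'E'
from fit import *
import pickle
for n in ('top','side'):
    s,P=pickle.load(open(n+'.pkl','rb')); Rr=torail(P)
    ok=s['depth']>0
    inb=ok&(abs(Rr[...,1])<25)&(abs(Rr[...,0])<140)
    m=inb&(P[...,2]>36)&(P[...,2]<43)
    q=Rr[m]; print(n,'row top x',np.percentile(q[:,0],[0,1,2,98,99,100]).round(1),'y',np.percentile(q[:,1],[0,2,98,100]).round(1), q.mean(0), np.median(P[m][:,2]))
    st=ok&(abs(Rr[...,1])<40)&(Rr[...,0]>140)&(Rr[...,0]<200)&(P[...,2]>30)
    print('stop',np.percentile(Rr[st],[1,99],axis=0).round(1))
    k=ok&(Rr[...,1]<-30)&(Rr[...,1]>-90)&(Rr[...,0]<-30)&(Rr[...,0]>-130)
    pin=k&(P[...,2]>40); print('pin',pin.sum(),np.percentile(Rr[pin],[0,50,100],axis=0).round(1),P[pin][:,2].max(),Rr[pin&(P[...,2]>46)].mean(0))
    bar=k&(P[...,2]>25)&(P[...,2]<33); q=Rr[bar]; print('bar',np.percentile(q,[0,50,100],axis=0).round(1))
    if len(q): print(cv2.fitLine(q.astype(np.float32),cv2.DIST_HUBER,0,.01,.01).ravel())
E
```

```text
top row top x [-91.8 -89.8 -88.   95.3  97.1  99.3] y [-14.1 -13.4  19.3  20. ] [2.81827682 2.84321496] 39.70000312117051
stop [[152.1 -26. ]
 [170.7  32.3]]
pin 32 [[-105.8  -58.7]
 [-100.1  -53.5]
 [ -95.2  -48.3]] 53.053898666940604 [-100.05004906  -53.58412229]
bar [[-109.6  -59.4]
 [ -67.4  -45.1]
 [ -37.1  -31.5]]
[  0.9631099    0.26910836 -68.42425    -45.338436  ]
side row top x [-93.  -91.7 -90.9  93.4  95.6  99.4] y [-16.4 -15.5  17.   18.1] [-8.57918223  0.56737343] 39.571761590607814
stop [[150.8 -28.4]
 [171.5  30.4]]
pin 74 [[-107.3  -61.6]
 [-103.3  -55.9]
 [ -96.4  -50.3]] 50.2384375084977 [-102.07384258  -56.25690461]
bar [[-110.   -62.2]
 [ -65.9  -46.8]
 [ -38.4  -33.7]]
[  0.969751     0.24409625 -69.445915   -46.977093  ]
```

```bash
cat >> fit.py <<'E'
O=O+1.5*V+1.0*U
from scipy.spatial.transform import Rotation as Rn
def T():
    o=robot.observe(); q=o['eef_rot']; return o,Rn.from_quat([q[1],q[2],q[3],q[0]])
def delta(x,y,z):
    o,R=T(); w=np.r_[toworld(x,y),z]; G=np.stack([np.r_[-U,0],np.r_[V,0],[0,0,-1.]],1)
    return (R.inv().apply(w-o['eef_pos'])/10).round(2),(R.inv()*Rn.from_matrix(G)).as_rotvec().round(3)
E
python3 -c "
from fit import *
print(robot.grip_depth,delta(-128,0,110),toworld(-128,0),toworld(-103,-57),toworld(-47,16))"
```

```text
18.8 (array([-46.4 , -25.38,   9.55]), array([ 0.   , -0.   ,  1.052])) [524.86988472 165.99090927] [476.07957143 127.34501261] [560.90056228  91.70234841]
```

Emit:
move_arm(deltas=[[-4.6, -2.5, 1, 0, 0, 0.105, 0], [-9.3, -5.1, 2, 0, 0, 0.21, 0], [-13.9, -7.6, 3, 0, 0, 0.315, 0], [-18.6, -10.1, 4, 0, 0, 0.42, 0], [-23.2, -12.7, 5, 0, 0, 0.526, 0], [-27.8, -15.2, 6, 0, 0, 0.63, 0], [-32.5, -17.8, 7, 0, 0, 0.736, 0], [-37.1, -20.3, 8, 0, 0, 0.84, 0], [-41.8, -22.8, 9, 0, 0, 0.947, 0], [-46.4, -25.4, 9.5, 0, 0, 1.052, 0]], grip_force=20)

```text
time_s: 2.55
eef_pos: [525.8, 164.4, 110.0]
eef_rot: [-0.0, 0.612, 0.791, -0.0]
force: [0.3, 0.3, -0.2]
width: 0.3
```

Emit:
move_arm(deltas=[[0, 0, 0, 0, 0, 0, 0], [0, 0, 0, 0, 0, 0, 0], [0, 0, 0, 0, 0, 0, 0]])

```text
time_s: 2.92
eef_pos: [524.2, 166.7, 110.7]
eef_rot: [0.0, 0.61, 0.792, 0.0]
force: [0.6, 0.1, -0.3]
width: 0.6
```

```bash
python3 -c "
from fit import *
o,R=T();print(o['eef_pos'],torail(o['eef_pos']),o['force'],o['width'],delta(-128,0,22))
s=snap('side','side2.png');t=snap('top','top2.png');print(proj(s,o['eef_pos']))
a=s['image'][100:384,120:440,::-1];cv2.imwrite('pics/side2c.png',cv2.resize(a,None,fx=2,fy=2))"
```

```text
[524.21361655 166.74737484 110.73071144] [-128.89823802   -0.44282789] [ 0.61788448  0.13847742 -0.26789316] 0.557307306790643 (array([-0.09,  0.04,  8.87]), array([ 0.   , -0.   ,  0.002]))
(np.float64(269.6166040053098), np.float64(238.6163218233369))
```

View pics/side2c.png

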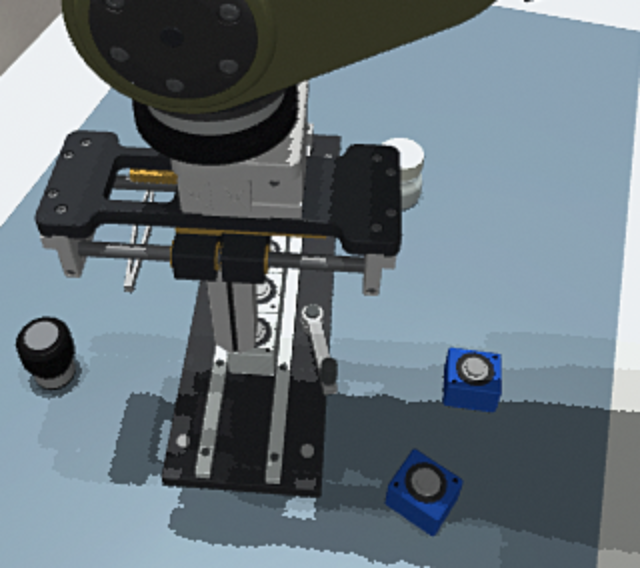

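The shut fingers hang over the channel behind the tail, at crop (237,340). Descending to z≈24, then approaching.

Emit:
move_arm(deltas=[[-0.1, 0.05, 4.0, 0, 0, 0, 0], [-0.1, 0.05, 7.0, 0, 0, 0, 0], [-0.1, 0.05, 8.6, 0, 0, 0, 0], [-0.1, 0.05, 8.7, 0, 0, 0, 0]])

```text
time_s: 3.52
eef_pos: [525.2, 165.2, 23.1]
eef_rot: [-0.0, 0.61, 0.792, -0.0]
force: [-0.9, -0.4, -0.3]
width: 0.4
```

Emit:
move_arm(deltas=[[-0.8, 0, 0, 0, 0, 0, 0], [-1.6, 0, 0, 0, 0, 0, 0], [-2.1, 0, 0, 0, 0, 0, 0], [-2.5, 0, 0, 0, 0, 0, 0], [-2.9, 0, 0, 0, 0, 0, 0], [-3.3, 0, 0, 0, 0, 0, 0], [-3.3, 0, 0, 0, 0, 0, 0]])

```text
time_s: 4.4
eef_pos: [534.0, 132.7, 23.4]
eef_rot: [0.0, 0.611, 0.792, -0.0]
force: [0.5, 0.1, 0.4]
width: 0.6
```

```bash
python3 -c "
from fit import *
o,R=T();print(o['eef_pos'],torail(o['eef_pos']),o['force'],o['force'][:2]@U)
s=snap('side','side3.png')
a=s['image'][100:384,120:440,::-1];cv2.imwrite('pics/side3c.png',cv2.resize(a,None,fx=2,fy=2))"
```

```text
[533.95850656 132.72510735  23.38875425] [-93.51675254   0.3496693 ] [0.48960908 0.07060607 0.38445583] 0.055947222320637556
```

View pics/side3c.png

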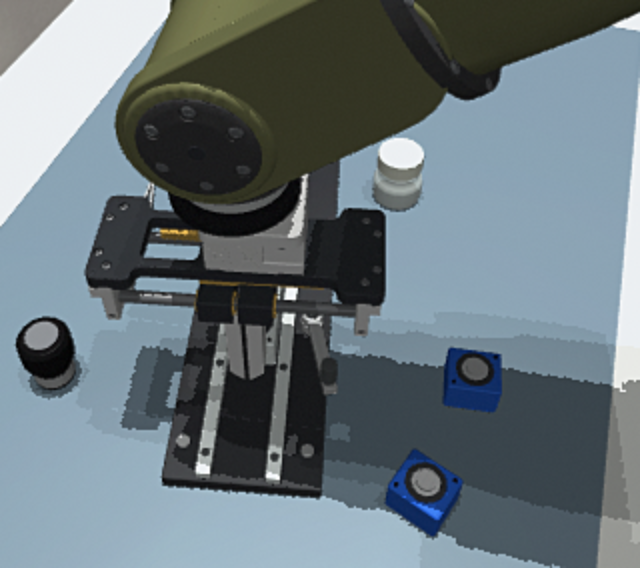

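The fingers are in the channel and touching, or nearly touching, the tail. I'll push in small steps.

Emit:
move_arm(deltas=[[-0.4, 0, 0, 0, 0, 0, 0], [-0.8, 0, 0, 0, 0, 0, 0], [-1.2, 0, 0, 0, 0, 0, 0], [-1.6, 0, 0, 0, 0, 0, 0], [-2.0, 0, 0, 0, 0, 0, 0], [-2.4, 0, 0, 0, 0, 0, 0], [-2.8, 0, 0, 0, 0, 0, 0], [-3.2, 0, 0, 0, 0, 0, 0], [-3.5, 0, 0, 0, 0, 0, 0], [-3.7, 0, 0, 0, 0, 0, 0]])

```text
time_s: 5.7
eef_pos: [543.4, 97.1, 23.4]
eef_rot: [-0.0, 0.611, 0.792, -0.0]
force: [0.2, 1.4, -0.8]
width: 0.9
```

```bash
python3 -c "
from fit import *
o,R=T();print(o['eef_pos'],torail(o['eef_pos']),o['force'],o['force'][:2]@U)
s=snap('side','side4.png')
a=s['image'][100:384,120:440,::-1];cv2.imwrite('pics/side4c.png',cv2.resize(a,None,fx=2,fy=2))
s=snap('top','top4.png')
a=s['image'][90:300,120:350,::-1];cv2.imwrite('pics/top4c.png',cv2.resize(a,None,fx=2.8,fy=2.8))"
```

```text
[543.35865185  97.08219039  23.43515878] [-56.65514679   0.39745336] [ 0.16050331  1.38650686 -0.8398644 ] -1.3003943827404234
```

View pics/side4c.png

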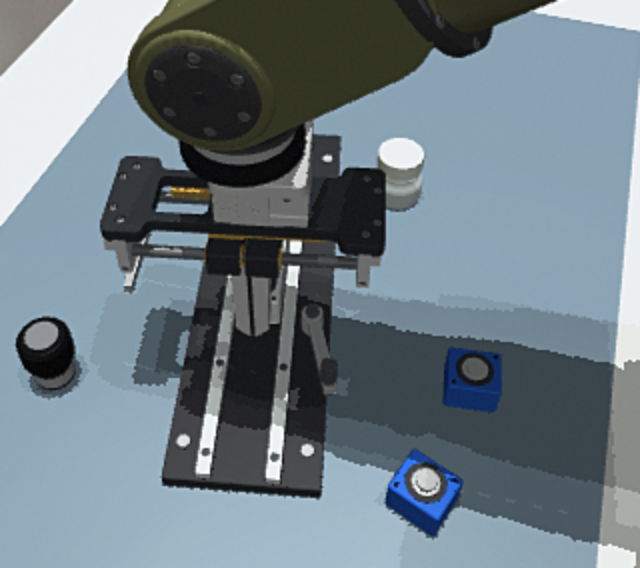

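View pics/top4c.png

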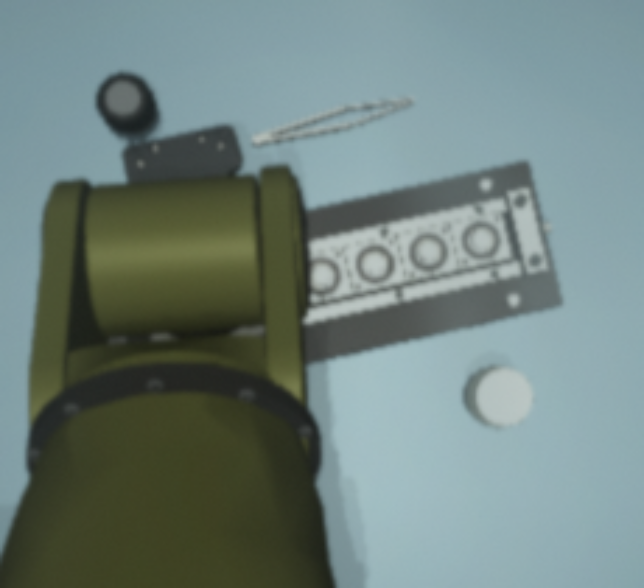

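Top view: the row's head, at crop (505,235), is close to the stop at (515,230), with a few mm left. I'll creep home.

Emit:
move_arm(deltas=[[-0.2, 0, 0, 0, 0, 0, 0], [-0.35, 0, 0, 0, 0, 0, 0], [-0.5, 0, 0, 0, 0, 0, 0], [-0.6, 0, 0, 0, 0, 0, 0], [-0.7, 0, 0, 0, 0, 0, 0]])

```text
time_s: 6.42
eef_pos: [545.1, 90.5, 23.5]
eef_rot: [0.0, 0.611, 0.792, 0.0]
force: [-0.3, 3.2, 0.7]
width: 0.8
```

Emit:
move_arm(deltas=[[-0.05, 0, 0, 0, 0, 0, 0], [-0.1, 0, 0, 0, 0, 0, 0]])

```text
time_s: 6.68
eef_pos: [545.4, 89.6, 23.5]
eef_rot: [0.0, 0.611, 0.792, 0.0]
force: [-0.7, 2.5, 1.1]
width: 0.9
```

Emit:
move_arm(deltas=[[-0.05, 0, 0, 0, 0, 0, 0], [-0.1, 0, 0, 0, 0, 0, 0]])

```text
time_s: 6.92
eef_pos: [545.5, 89.1, 23.5]
eef_rot: [-0.0, 0.611, 0.792, 0.0]
force: [-1.5, 8.4, 2.7]
width: 0.5
```

```bash
python3 -c "
from fit import *
o,R=T();print(o['eef_pos'],torail(o['eef_pos']),o['force'],o['force'][:2]@U)
s=snap('top','top5.png')
a=s['image'][140:220,220:330,::-1];cv2.imwrite('pics/top5c.png',cv2.resize(a,None,fx=6,fy=6))"
```

```text
[545.52880639  89.07555774  23.51383404] [-48.35989527   0.46482722] [-1.46753685  8.44743312  2.65003833] -8.54332878186731
```

View pics/top5c.png

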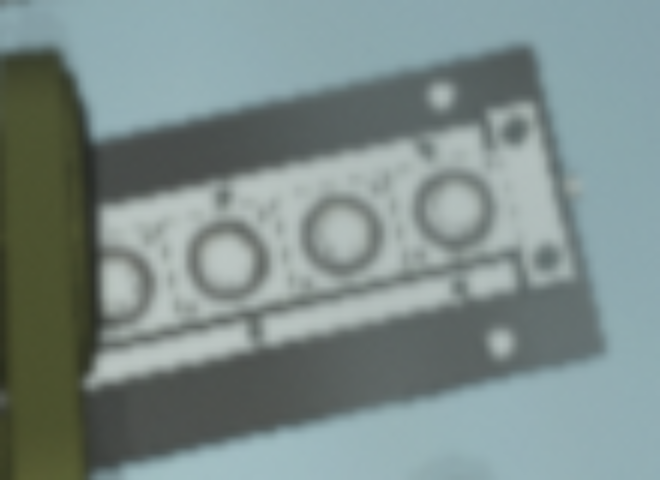

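The force rose to 8.5 N at TCP −48.4 (nominal −48) and no gap shows at the stop (crop ~(505,200)). One small confirming press, then back off slowly.

Emit:
move_arm(deltas=[[-0.05, 0, 0, 0, 0, 0, 0], [-0.1, 0, 0, 0, 0, 0, 0], [-0.1, 0, 0, 0, 0, 0, 0]])

```text
time_s: 7.35
eef_pos: [545.5, 89.0, 23.5]
eef_rot: [-0.001, 0.611, 0.792, 0.001]
force: [-3.4, 14.0, 3.4]
width: 0.6
```

Emit:
move_arm(deltas=[[0.2, 0, 0, 0, 0, 0, 0], [0.5, 0, 0, 0, 0, 0, 0], [1.5, 0, 0, 0, 0, 0, 0], [4, 0, 0, 0, 0, 0, 0], [5, 0, 0, 0, 0, 0, 0], [5, 0, -3, 0, 0, 0, 0], [5, 0, -7, 0, 0, 0, 0], [5, 0, -9, 0, 0, 0, 0], [5, 0, -9, 0, 0, 0, 0]])

```text
time_s: 8.48
eef_pos: [533.8, 136.0, 114.6]
eef_rot: [0.001, 0.611, 0.792, 0.001]
force: [-0.2, -0.5, -1.1]
width: 0.3
```

```bash
python3 -c "
from fit import *
o,R=T();print(o['eef_pos'],torail(o['eef_pos']),o['force'])
s=snap('side','side6.png');P=cloud(s);Rr=torail(P);ok=s['depth']>0
m=ok&(abs(Rr[...,1])<17)&(Rr[...,0]>-90)&(Rr[...,0]<145)&(P[...,2]>36)&(P[...,2]<41)
print(np.percentile(Rr[m],[0,1,99,100],axis=0))
pin=ok&(Rr[...,1]<-30)&(Rr[...,1]>-90)&(Rr[...,0]<-30)&(Rr[...,0]>-130)&(P[...,2]>40)&(P[...,2]<52);print('pin',pin.sum(),Rr[pin].min(0),Rr[pin].max(0))
print(delta(-110,-82,80),delta(-110,-82,34))
a=s['image'][100:384,120:440,::-1];cv2.imwrite('pics/side6c.png',cv2.resize(a,None,fx=2,fy=2))"
```

```text
[533.82186276 136.02493625 114.63243132] [-96.74324507   1.05485596] [-0.20830661 -0.45814806 -1.06084049]
[[-39.88724726 -16.98421412]
 [-39.282475   -16.85090705]
 [ 76.93035011   1.46169473]
 [ 78.18674764   2.31627848]]
pin 74 [-108.21075396  -63.09492876] [-97.67833266 -51.80820488]
(array([ 1.32, -8.24,  3.32]), array([0., 0., 0.])) (array([ 1.32, -8.24,  7.92]), array([0., 0., 0.]))
```

View pics/side6c.png

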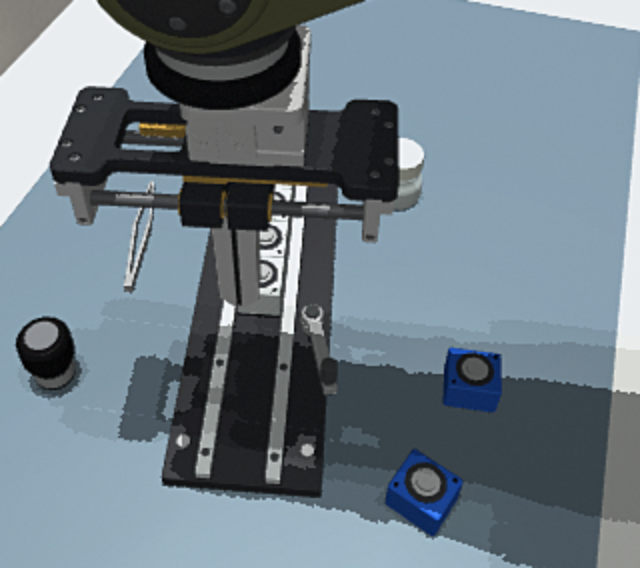

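The tail measures −39.9 (nominal −40), so the row is home. The pin is at rail (−103,−57). Next I go to its outer side.

Emit:
move_arm(deltas=[[0.2, -3.5, 0, 0, 0, 0, 0], [0.4, -7, 0, 0, 0, 0, 0], [0.5, -9.1, 1, 0, 0, 0, 0], [0.5, -9.1, 4, 0, 0, 0, 0], [0.5, -9.1, 7, 0, 0, 0, 0], [0.5, -9.1, 8, 0, 0, 0, 0], [0.5, -9.1, 8, 0, 0, 0, 0]])

```text
time_s: 9.4
eef_pos: [443.5, 117.6, 32.9]
eef_rot: [-0.001, 0.611, 0.792, -0.001]
force: [0.5, 0.7, -0.1]
width: 0.4
```

```bash
python3 -c "
from fit import *
o,R=T();print(o['eef_pos'],torail(o['eef_pos']),o['force'])
for w in [(-102,-75.5),(-104,-60.5),(-102,-45.6),(-97,-31.5),(-88,-19.5)]: print(delta(*w,34.5)[0])
s=snap('side','side7.png')
a=s['image'][100:384,120:440,::-1];cv2.imwrite('pics/side7c.png',cv2.resize(a,None,fx=2,fy=2))"
```

```text
[443.51325751 117.57945384  32.88905574] [-101.8180508  -90.9784334] [ 0.5000842   0.74810681 -0.08711797]
[ 0.02  1.55 -0.16]
[ 0.22  3.05 -0.17]
[ 0.02  4.54 -0.17]
[-0.48  5.95 -0.17]
[-1.38  7.15 -0.17]
```

View pics/side7c.png

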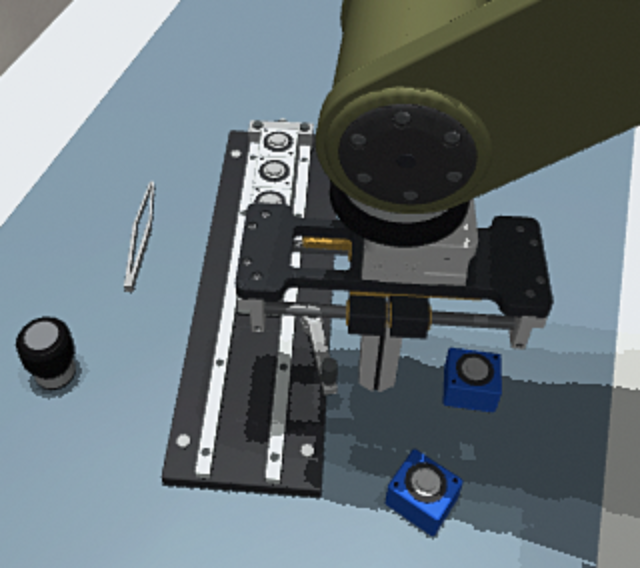

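The fingertips at crop (378,385) are outside the pin at (330,370), clear of the blue block. Stage 1: push the pin along its arc.

Emit:
move_arm(deltas=[[0, 0.8, -0.15, 0, 0, 0, 0], [0.0, 1.4, -0.2, 0, 0, 0, 0], [0.1, 2.0, -0.2, 0, 0, 0, 0], [0.2, 2.7, -0.2, 0, 0, 0, 0], [0.2, 3.4, -0.2, 0, 0, 0, 0], [0.1, 4.1, -0.2, 0, 0, 0, 0], [-0.1, 4.9, -0.2, 0, 0, 0, 0], [-0.4, 5.7, -0.2, 0, 0, 0, 0], [-0.9, 6.5, -0.2, 0, 0, 0, 0], [-1.4, 7.1, -0.2, 0, 0, 0, 0]])

```text
time_s: 10.7
eef_pos: [516.7, 121.9, 35.4]
eef_rot: [0.0, 0.611, 0.792, 0.0]
force: [-0.4, 0.3, 0.1]
width: 0.5
```

Emit:
move_arm(deltas=[[0, -0.8, 0, 0, 0, 0, 0], [0.9, -1.1, 0, 0, 0, 0, 0], [1.9, -1.1, 0, 0, 0, 0, 0], [2.2, -1.0, 0, 0, 0, 0, 0]])

```text
time_s: 11.2
eef_pos: [500.6, 141.9, 35.6]
eef_rot: [0.0, 0.61, 0.792, 0.0]
force: [0.7, -0.2, -0.7]
width: 0.6
```

```bash
python3 -c "
from fit import *
o,R=T();print(o['eef_pos'],torail(o['eef_pos']),o['force'])
s=snap('side','side8.png');P=cloud(s);Rr=torail(P);ok=s['depth']>0
pin=ok&(abs(Rr[...,1])<30)&(Rr[...,0]<-45)&(Rr[...,0]>-130)&(P[...,2]>40)&(P[...,2]<52);print('pin',pin.sum(),Rr[pin].min(0),Rr[pin].max(0))
for r in robot.pinpoint('keeper_pin','side'): print(r['conf'],r['point'],torail(ray(s,*r['point'],39.5)))
a=s['image'][100:384,120:440,::-1];cv2.imwrite('pics/side8c.png',cv2.resize(a,None,fx=2,fy=2))"
```

```text
[500.61146596 141.87368192  35.59932931] [-110.82795018  -29.58432425] [ 0.66793511 -0.21621754 -0.71446519]
pin 90 [-121.25791865  -29.11539747] [-84.97805122   4.70710585]
0.73 [270.8, 245.1] [-82.91119208  -0.40879996]
```

View pics/side8c.png

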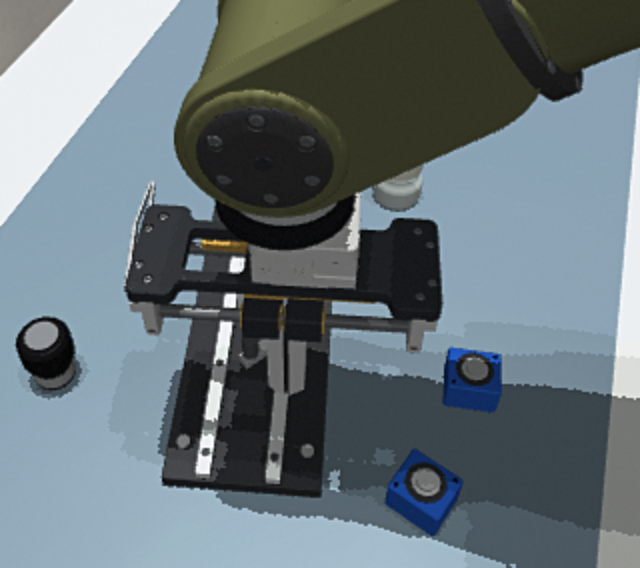

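The pin now stands over the channel at crop (250,350), about rail (−85,0). The fingers go behind it for stage 2.

Emit:
move_arm(deltas=[[0.1, 1.6, 0, 0, 0, 0, 0], [0.1, 3.0, 0, 0, 0, 0, 0], [-0.4, 3.2, 0, 0, 0, 0, 0], [-1.0, 3.2, 0, 0, 0, 0, 0], [-1.6, 3.5, 0, 0, 0, 0, 0], [-2.2, 3.8, 0, 0, 0, 0, 0], [-2.8, 4.1, 0, 0, 0, 0, 0], [-3.5, 4.4, 0, 0, 0, 0, 0], [-4.1, 4.5, 0, 0, 0, 0, 0], [-4.5, 4.6, 0, 0, 0, 0, 0]])

```text
time_s: 12.55
eef_pos: [556.8, 108.6, 35.4]
eef_rot: [-0.0, 0.611, 0.792, -0.0]
force: [-0.4, 1.2, -1.1]
width: 0.8
```

Emit:
move_arm(deltas=[[-0.15, 0, 0, 0, 0, 0, 0], [-0.3, 0, 0, 0, 0, 0, 0], [-0.3, 0, 0, 0, 0, 0, 0]])

```text
time_s: 12.92
eef_pos: [557.5, 106.2, 35.5]
eef_rot: [0.0, 0.611, 0.792, -0.0]
force: [-0.5, 0.1, -0.1]
width: 0.3
```

```bash
python3 -c "
from fit import *
o,R=T();print(o['eef_pos'],torail(o['eef_pos']),o['force'],o['force'][:2]@U)
s=snap('side','side9.png')
for r in robot.pinpoint('keeper_pin','side'): print(r['conf'],r['point'],torail(ray(s,*r['point'],39.5)))
a=s['image'][100:384,120:440,::-1];cv2.imwrite('pics/side9c.png',cv2.resize(a,None,fx=2,fy=2))"
```

```text
[557.49629322 106.15311367  35.45207089] [-61.84161955  16.37415681] [-0.46106772  0.08184258 -0.13587346] -0.19616328499923077
0.81 [247.5, 237.3] [-42.46936007  16.17902342]
0.37 [178.6, 255.5] [110.28059887   3.44324013]
```

View pics/side9c.png

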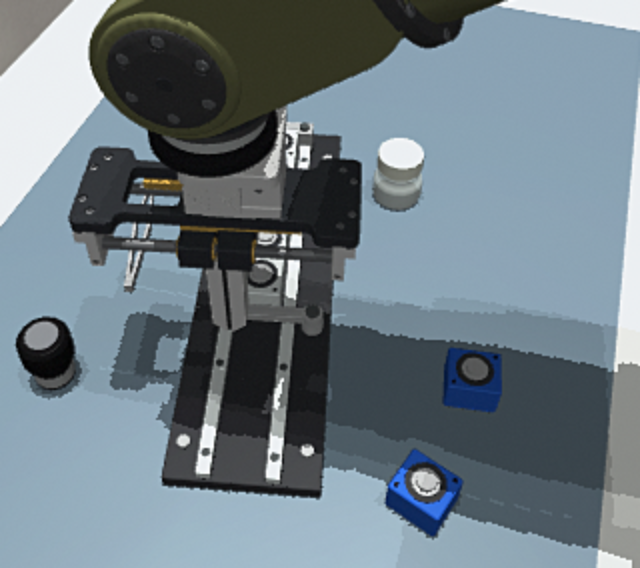

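Almost square across. I'll creep until the limit is felt.

Emit:
move_arm(deltas=[[-0.05, 0, 0, 0, 0, 0, 0], [-0.1, 0, 0, 0, 0, 0, 0], [-0.1, 0, 0, 0, 0, 0, 0]])

```text
time_s: 13.4
eef_pos: [557.7, 105.5, 35.4]
eef_rot: [-0.0, 0.611, 0.792, 0.0]
force: [-0.4, 3.3, 0.6]
width: 0.3
```

Emit:
move_arm(deltas=[[-0.05, 0, 0, 0, 0, 0, 0], [-0.1, 0, 0, 0, 0, 0, 0], [-0.1, 0, 0, 0, 0, 0, 0]])

```text
time_s: 13.78
eef_pos: [557.8, 105.1, 35.4]
eef_rot: [-0.001, 0.611, 0.792, 0.0]
force: [-2.4, 8.9, 0.1]
width: 0.5
```

The force built to 9 N at the expected position. One more small press, then back off and look.

Emit:
move_arm(deltas=[[-0.05, 0, 0, 0, 0, 0, 0], [-0.1, 0, 0, 0, 0, 0, 0], [-0.1, 0, 0, 0, 0, 0, 0]])

```text
time_s: 14.15
eef_pos: [557.9, 104.8, 35.4]
eef_rot: [-0.001, 0.611, 0.792, 0.001]
force: [-3.3, 14.4, 1.7]
width: 0.6
```

Emit:
move_arm(deltas=[[0.3, 0, 0, 0, 0, 0, 0], [1.5, 0, 0, 0, 0, 0, 0], [4, 0, 0, 0, 0, 0, 0], [5, 0, -3, 0, 0, 0, 0], [6, 0, -8, 0, 0, 0, 0], [8, 0, -13, 0, 0, 0, 0], [12, 0, -15, 0, 0, 0, 0], [17, 0, -15, 0, 0, 0, 0], [22, 0, -15, 0, 0, 0, 0], [22, 0, -15, 0, 0, 0, 0]])

```text
time_s: 15.4
eef_pos: [501.0, 318.8, 185.2]
eef_rot: [0.0, 0.609, 0.793, -0.0]
force: [0.5, -0.4, -0.4]
width: 0.3
```

```bash
python3 -c "
from fit import *
o,R=T();print(o['eef_pos'],o['force'])
for n in ('side','top'):
    s=snap(n,n+'10.png');P=cloud(s);Rr=torail(P);ok=s['depth']>0
    m=ok&(abs(Rr[...,1])<25)&(Rr[...,0]>-42)&(Rr[...,0]<146)&(P[...,2]>36)&(P[...,2]<41)
    print(n,m.sum(),np.percentile(Rr[m],[1,99],axis=0).round(1).tolist() if m.any() else '')
    b=ok&(Rr[...,1]>-30)&(Rr[...,1]<8)&(Rr[...,0]<-35)&(Rr[...,0]>-60)&(P[...,2]>26)&(P[...,2]<33);q=Rr[b].astype(np.float32);print('bar',len(q), len(q) and cv2.fitLine(q,cv2.DIST_HUBER,0,.01,.01).ravel())
    for r in robot.pinpoint('keeper_pin',n): print(r['conf'],r['point'],torail(ray(s,*r['point'],39.5)))
    a=s['image'][110:310,130:350,::-1];cv2.imwrite('pics/%s10c.png'%n,cv2.resize(a,None,fx=3,fy=2.9))"
```

```text
[501.02308083 318.80895029 185.22564399] [ 0.45718725 -0.35760699 -0.40138919]
side 331 [[-39.6, -17.4], [2.6, 15.4]]
bar 110 [ 4.0989432e-02  9.9915957e-01 -4.1781319e+01 -5.3406973e+00]
0.56 [250.2, 239.0] [-47.26446712  12.97631182]
top 1189 [[-37.1, -15.1], [144.2, 18.3]]
bar 97 [ 2.0173687e-02 -9.9979651e-01 -4.5329277e+01 -1.1245206e+01]
```

View pics/side10c.png

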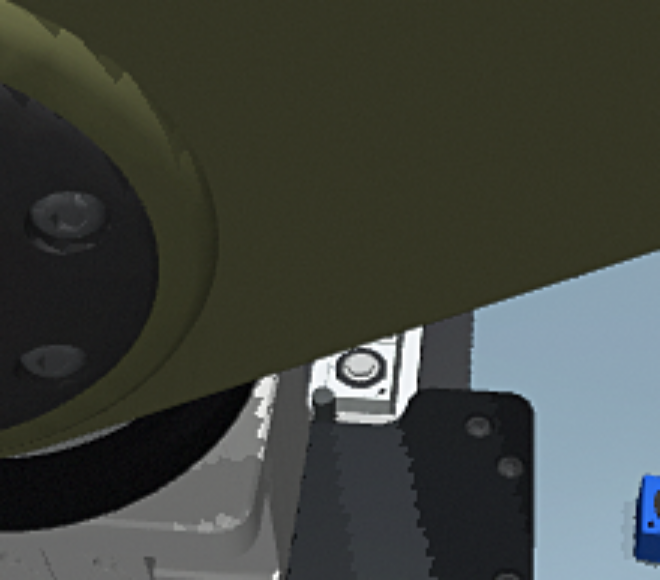

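View pics/top10c.png

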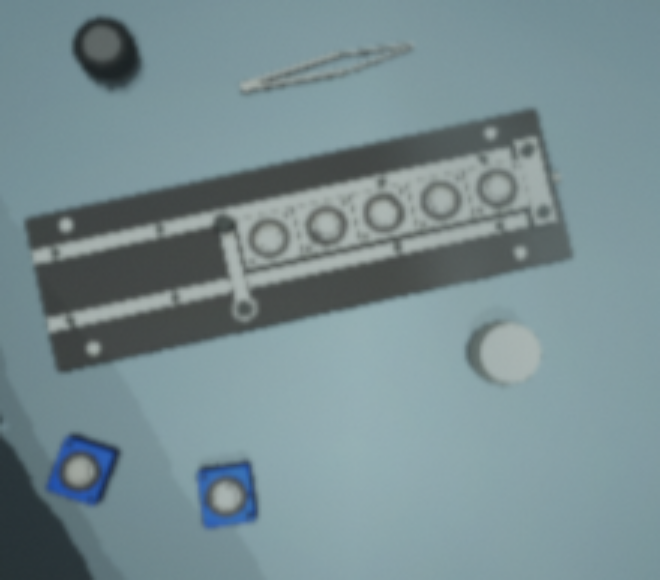

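The top view shows the row against the stop at crop (520,180). The keeper is square across behind the tail, with its pin at (225,222) and pivot at (243,308). The eyepiece, jar and tweezers are where they were, so I'm handing in.

```bash
python3 -c "
from plant import robot
print(robot.job_done())"
```

```text
the job is handed in; nothing more can be done
None
```

The row of five carriers is fully home against the stop and the keeper is closed across the rail behind the last one. I handed the job in at about 15.5 s of the 48 s allowed.

- **Pushing the row:** I pushed from the tail with the shut fingertips. It stopped with the force rising to about 14 N. The tail then measured rail x = −39.9 mm, against −40 mm for home.
- **Swinging the keeper:** I pushed its pin round in two stages until it stopped at its limit, again at about 14 N.
- **Last checks:** In the final top view the keeper bar is within about 0.02 rad of square and no gap shows at the stop. The eyepiece, jar, tweezers and blue look-alikes look untouched, and the arm is clear.
- **Disagreements:** The two cameras differ by about 2–3 mm. The final top view put the tail at −37 mm and the side view at −39.6 mm. The arm blocked most of the final side view, so that check rests mainly on the top view and the contact forces.

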